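# Dose the salt tablets and hold the sprung gate open

### The arm

A 6-joint arm with a two-finger parallel gripper is mounted at the origin on a cart in front of the work surface, level with it; the furniture and walls round the work are solid. World frame = base frame: x ahead of the robot, y to its left, z up, the work surface at z = 0. Lengths are in m, angles in degrees, forces in N, time in s.
With the tool pointing down it reaches from about 0.325 to 0.85 m from the base axis. Payload 15.5 kg.
Tool frame: the origin (TCP) lies midway between the tips of the shut fingers; the grasp point (between the pads) lies 19 mm behind it; y points along the fingers, x is the direction in which the jaws open and shut, and the axes are right-handed (so a half turn about y gives the same grasp; the last joint's range is limited). The gripper opens to 91 mm and grips with 3 to 60 N. Pads are 32 mm wide; open, the fingers measure 118 mm over their backs; the gripper's body (76 mm by 178 mm) begins 60 mm behind the grasp point.
Start: joints at [68.955, 28.281, 77.091, -0, 74.628, -5.472], TCP at [0.168, 0.602, 0.214] pointing down, gripper open.
Joint ranges: [-166.48, 166.48], [-47.26, 123.95], [12.59, 153.08], [-70.14, 250.14], [6.76, 159.57], [-176.63, 176.63]. Speed limits (degrees/s): [108.29, 108.29, 147.25, 172.46, 172.46, 172.46].

### API

Orientations are given as a 3x3 rotation matrix whose columns are the frame's x, y, z axes.
In Python, from bench import ctrl gives the robot as it stands. The module is installed in compiled form; this text tells all that it offers. Calls block until the motion is done:
- ctrl.goto(position, orientation): joint-space move of the TCP to a pose.
- ctrl.move_l(position, vel=0.15, ori=None, contact_N=None): straight line of the TCP; ori=None keeps the orientation; vel is the mean speed in m/s. With contact_N (N) it stops when the force on the tool has changed by that much, and returns True; else False.
- ctrl.movej(angles): joint-space move.
- ctrl.command_gripper(opening): opening from 0.0 (shut) to 1.0 (fully open); the grip force is fixed at half the most; returns when the fingers have stopped.
- ctrl.sleep(seconds).
- ctrl.ik(position, orientation): joint angles nearest the present ones, or None.
- ctrl.read_camera(name): name is "side" or "top"; returns the picture (480x640x3 uint8, blue, green, red); there is no depth.
- ctrl.camera_params(name): a dict with "fx", "fy", "cx", "cy" (pixels), "D" ([k1, k2, p1, p2, k3] as OpenCV has them; the pictures are not rectified), "pose" (4x4, takes a point from camera to world coordinates). Camera axes: x right, y up, looking along -z (the intrinsics and any distortion apply to the point x, -y, -z); pixel columns grow to the right and rows downward; lengths in m; the calibration is good to about 2 mm. A picture is of the moment at which its call begins. camera_params takes no time and is no camera call.
A pose or a line that the arm cannot do raises ctrl.MotionError and nothing moves.
- ctrl.sign_off(): hands the job in, once; it reports no verdict.
Readings, each from a call of its own:
- ctrl.current_t(): time.
- ctrl.current_q(): joint angles.
- ctrl.current_dq(): joint speeds.
- ctrl.current_effort(): joint torques, N m.
- ctrl.current_tool_pos(): TCP position.
- ctrl.current_eef_rot(): TCP orientation.
- ctrl.current_contact_force(): force on the tool from outside, world axes, zero at the start.
- ctrl.current_wrist_torque(): the same for the moment, N m.
- ctrl.current_grip_width(): opening from 0.0 (shut) to 1.0 (fully open).
Only numpy, scipy, OpenCV 4.12 (cv2) and the standard library are available. Lean on these libraries where they do the work, as an engineer would, in place of code of your own. Each camera call takes 0.05 s, during which the arm holds its last target.

### The job

Tip the three white tablets out of the tray into the funnel of the dispenser without touching them with the gripper, and stand the empty tray back on the worktop, level and let go. Then pull the dispenser's sprung rod out by its black grip until the red length ring has just come out whole at the mouth of the sleeve, no further, so that the tablets drop into the catch pan, and finish while still holding the rod there against its spring. Leave the stopwatch, the yellow-lidded jar, the marker and the foam wedge where they are.

Things in the scene. Friction and masses are not known exactly. Their poses are not given: they have to be found in the camera images.
- tray_grip (a point): centre of the tray's blue grip bar, which crosses over the tray's middle along its y: 12 mm thick (x), 80 long, 22 tall. This point lies 60 above the tray's underside. x points to the pouring lip, z up. Take the bar from above, fingers closing along x; tips up to 25 below this point still clear the tablets
- tray_lip (a point): middle of the tray's pouring lip, on the floor's upper surface, 62 ahead (+x) of the grip bar; axes as the tray
- tray: loose steel tray, 124 mm long (x) by 74 wide (y), 0.15 to 0.31 kg, floor 3 thick, walls 22 high at both sides and the back (-x), none at the front (+x), its pouring lip; a blue grip bar over the middle (top 71 high). Origin at the centre of its underside, z = 0 when it stands on the worktop; z up
- tablet_0_center (a point): centre of a tablet: a smooth loose white disc, 22 across, 14 thick, 14 g, that starts lying flat in the tray and begins to slide when the tray is tilted about 0.2 to 0.3 rad
- tablet_1_center (a point): centre of a second tablet: a smooth loose white disc, 22 across, 14 thick, 14 g, that starts lying flat in the tray and begins to slide when the tray is tilted about 0.2 to 0.3 rad
- tablet_2_center (a point): centre of the third tablet: a smooth loose white disc, 22 across, 14 thick, 14 g, that starts lying flat in the tray and begins to slide when the tray is tilted about 0.2 to 0.3 rad
- dispenser: dispenser fixed to the worktop, base 150 x 130 mm, 131 high. Origin at the worktop straight below the funnel; z up; -x points along sleeve and rod, towards the robot (turned up to 0.25 rad). The rod's gate plate closes the funnel's throat (64 wide), upper face at 66 high. Below it a clear catch pan, 86 square inside, floor 9 and rim 44 high
- funnel_mouth (a point): centre of the round steel funnel's mouth, on the plane of its rim, 131 above the worktop; the mouth is 116 across inside and narrows to 64 at the gate; axes as the dispenser
- rod_grip (a point): in the rod's upright black grip, mid-width, 20 mm below its top: 14 thick along the rod, 24 wide, top 124 above the worktop. Axes as the dispenser: pull along -x. 165 in front of the funnel's axis when home. Take it from above; sleeve and housing beside it are up to 74 high, so keep fingertips above 78
- sleeve_mouth (a point): centre of the sleeve's mouth, where the rod comes out, 140 in front of the funnel's centre line, 61 above the worktop
- red_ring (a point): centre of the red length ring on the rod, 8 wide along the rod, 12 across; hidden in the housing while the rod is home and whole outside the sleeve's mouth when 4 or more beyond it (rod pulled out 70)
- draw_rod (a joint): how far the sprung rod is pulled out (m): 0 home, gate closed; 0.070 at its length mark, red ring just out whole, gate open; 0.095 at its stop. The spring pulls it home with 3.2 N plus 80 N per metre (about 9 N at the mark); let go, it snaps home
- stopwatch: round black stopwatch, 71 x 59 x 17, bystander; origin under its centre
- dye_jar_yellow: white jar with a yellow lid, 50 across, 66 high, bystander; origin under its centre
- marker: blue and white marker, 135 long, lying, bystander; origin under its centre
- foam_wedge: beige foam wedge, 26 x 90 x 46, bystander; origin under its centre

How it is judged:
By the outcome, as a careful person would: the job done as asked, in the order asked, and still so for the second after the job is handed in, while the arm keeps its last pose, push and grip.
It also fails if it takes over 67 s, if anything falls off the work surface, if the arm or the gripper's body presses on something with over 40 N, if the wrist force passes 120 N, or if a joint passes its speed limit or range.

## Working session

There is one attempt and no reset: what is moved stays moved. The work goes in short steps, each a Python script; the robot and the scene stay as the last script left them, time stands still between calls to the robot, and variables do not carry over. Pictures are saved under pics/ and viewed, and the job is handed in when it is done.

```bash
mkdir -p pics
python3 - <<'E'
from bench import ctrl
import cv2
for n in("side","top"):
    cv2.imwrite(f"pics/{n}0.png",ctrl.read_camera(n)); p=ctrl.camera_params(n); print(n,p)
print(ctrl.current_t(),ctrl.current_eef_rot(),ctrl.current_contact_force())
E
```

```text
side {'fx': 449.37128071429254, 'fy': 449.37128071429254, 'cx': 313.98111867115773, 'cy': 239.1134674083814, 'D': array([0.00138613, 0.        , 0.        , 0.        , 0.        ]), 'pose': array([[ 8.61217114e-01,  1.90158443e-01, -4.71322447e-01,
         8.63929186e-02],
       [-5.08236622e-01,  3.23662099e-01, -7.98084195e-01,
        -1.07123734e+00],
       [ 7.86764518e-04,  9.26867095e-01,  3.75388823e-01,
         5.03574609e-01],
       [ 0.00000000e+00,  0.00000000e+00,  0.00000000e+00,
         1.00000000e+00]])}
top {'fx': 507.2855850554183, 'fy': 507.2855850554183, 'cx': 314.36640116007123, 'cy': 240.02689756346876, 'D': array([0.02896117, 0.        , 0.        , 0.        , 0.        ]), 'pose': array([[-0.01250578,  0.99306199, -0.11692516,  0.47288178],
       [-0.99991554, -0.01200626,  0.00497548, -0.20387348],
       [ 0.00353712,  0.11697751,  0.99312827,  1.06259117],
       [ 0.        ,  0.        ,  0.        ,  1.        ]])}
0.1 [[ 2.68453238e-01 -3.68474842e-04 -9.63292647e-01]
 [ 9.63292177e-01 -9.56222924e-04  2.68453473e-01]
 [-1.02004086e-03 -9.99999475e-01  9.82477918e-05]] [0.0776032  0.07907872 0.64432554]
```

View pics/side0.png

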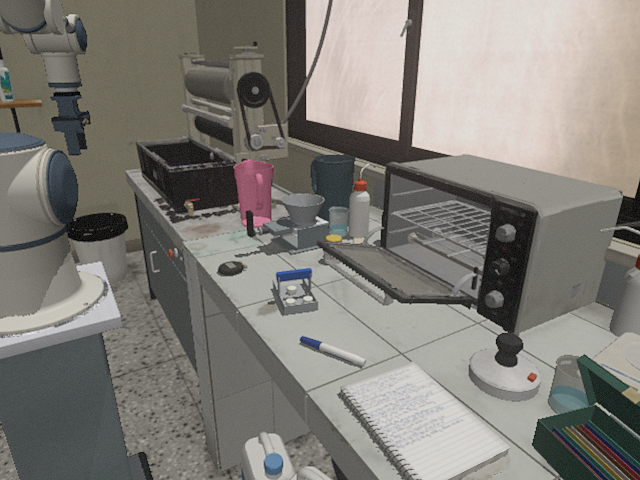

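View pics/top0.png

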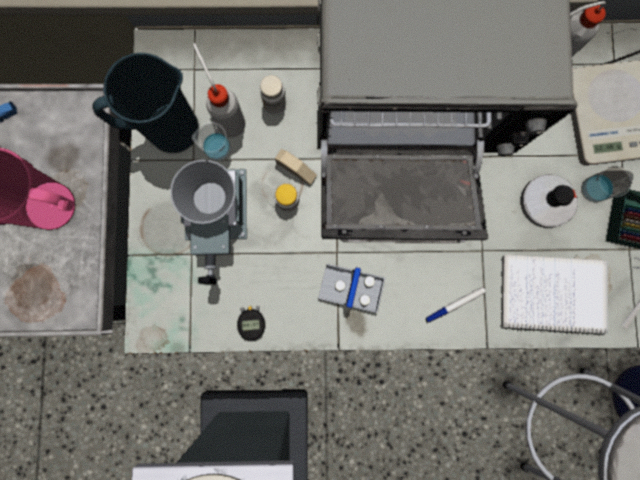

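Side view: the tray is at about (295,290), its bar at (294,274), the funnel at (304,203) and the black grip at (250,222). Top view: tray (351,290), funnel (204,192), grip (208,281). I'll zoom in and measure.

```bash
cat > h.py <<'E'
import numpy as np, cv2
from bench import ctrl
def ray(n,uv):
    p=ctrl.camera_params(n);K=np.array([[p['fx'],0,p['cx']],[0,p['fy'],p['cy']],[0,0,1]])
    q=cv2.undistortPoints(np.array([[uv]],float),K,p['D'])[0,0]
    d=p['pose'][:3,:3]@np.array([q[0],-q[1],-1]);return p['pose'][:3,3],d/np.linalg.norm(d)
def onz(n,uv,z):
    o,d=ray(n,uv);return o+d*(z-o[2])/d[2]
def tri(uvs,uvt):
    o1,d1=ray('side',uvs);o2,d2=ray('top',uvt)
    s=np.linalg.lstsq(np.c_[d1,-d2],o2-o1,rcond=None)[0]
    a,b=o1+s[0]*d1,o2+s[1]*d2;return (a+b)/2,np.linalg.norm(a-b)
def proj(n,P):
    p=ctrl.camera_params(n);T=np.linalg.inv(p['pose']);c=T[:3,:3]@np.asarray(P)+T[:3,3]
    K=np.array([[p['fx'],0,p['cx']],[0,p['fy'],p['cy']],[0,0,1]])
    return cv2.projectPoints(np.array([[c[0],-c[1],-c[2]]]),np.zeros(3),np.zeros(3),K,p['D'])[0].ravel()
def crop(img,c,w,h,name,s=5):
    x,y=c;cv2.imwrite(name,cv2.resize(img[y-h//2:y+h//2,x-w//2:x+w//2],None,fx=s,fy=s,interpolation=cv2.INTER_CUBIC))
E
python3 - <<'E'
from h import *
t=cv2.imread('pics/top0.png');s=cv2.imread('pics/side0.png')
a=[cv2.resize(i[y-40:y+40,x-40:x+40],None,fx=5,fy=5,interpolation=cv2.INTER_CUBIC) for i,x,y in((t,351,290),(s,295,290))]
b=[cv2.resize(i[y-65:y+65,x-85:x+85],None,fx=400/170,fy=300/130,interpolation=cv2.INTER_CUBIC) for i,x,y in((t,215,235),(s,295,220))]
cv2.imwrite('pics/c0.png',np.hstack(a));cv2.imwrite('pics/c1.png',np.hstack(b))
def blobs(i,lo,hi,n,amin=20):
    m=cv2.inRange(cv2.cvtColor(i,cv2.COLOR_BGR2HSV),lo,hi);k,l,st,c=cv2.connectedComponentsWithStats(m)
    for j in range(1,k):
        if st[j,4]>=amin:
            r=cv2.minAreaRect(np.argwhere(l==j)[:,::-1].astype(np.float32)); print(n,st[j],c[j],r)
blobs(t[200:340,300:500],(105,140,60),(125,255,255),'topblue+300,200')
blobs(s[240:320,250:340],(105,140,60),(125,255,255),'sideblue+250,240')
blobs(t[265:320,330:372],(0,0,205),(180,40,255),'toptab+330,265',10)
blobs(s[270:320,270:322],(0,0,205),(180,40,255),'sidetab+270,270',5)
E
```

```text
topblue+300,200 [ 47  68  13  40 226] [52.90265487 87.30973451] ((52.79412078857422, 87.32353210449219), (6.063390731811523, 40.01837158203125), 14.03624439239502)
topblue+300,200 [127 108  20  13  98] [136.7244898  114.42857143] ((136.20587158203125, 115.17646789550781), (5.316456317901611, 20.751327514648438), 59.03623962402344)
sideblue+250,240 [ 27  29  34  12 180] [43.25       33.97222222] ((43.561546325683594, 34.4923095703125), (8.806466102600098, 33.98551940917969), 82.87498474121094)
toptab+330,265 [35 12  7  9 46] [38.5        15.84782609] ((38.0, 16.0), (8.0, 6.0), 90.0)
toptab+330,265 [ 6 16  9  9 61] [ 9.83606557 19.78688525] ((10.0, 20.0), (8.0, 8.0), 90.0)
toptab+330,265 [31 30  9  9 62] [34.80645161 34.35483871] ((35.0, 34.0), (8.0, 8.0), 90.0)
sidetab+270,270 [18 16  8  3 18] [21.5        17.11111111] ((21.5, 17.0), (7.0, 2.0), -0.0)
sidetab+270,270 [34 27  8  3 22] [37.5        27.90909091] ((37.5, 28.0), (2.0, 7.0), 90.0)
sidetab+270,270 [17 29  8  4 22] [20.36363636 30.13636364] ((20.5, 30.5), (7.0, 3.0), 0.0)
```

View pics/c0.png

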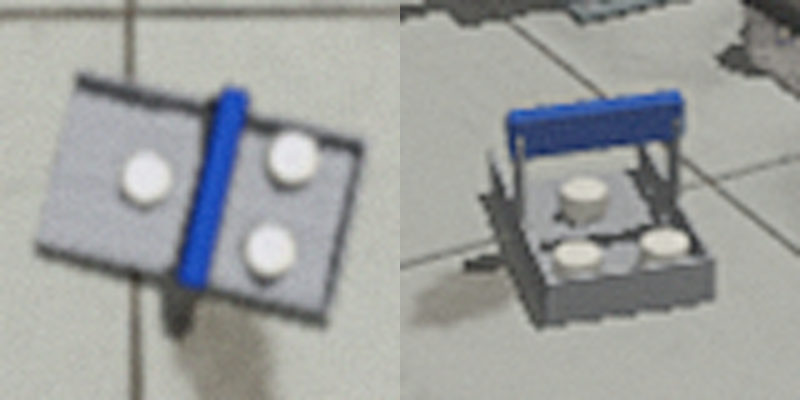

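View pics/c1.png

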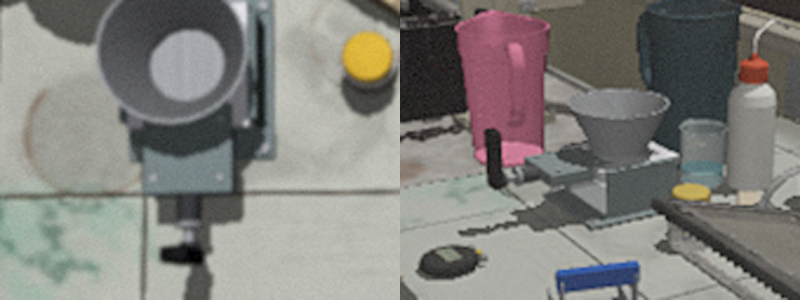

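The top crop shows the tray's open lip on the image left (+y). One tablet is ahead of the bar and two are behind it. Next I'll measure the bar, the tray, the funnel rim and the rod grip.

Run:
```python
from h import *
np.set_printoptions(precision=4,suppress=True)
t=cv2.imread('pics/top0.png');s=cv2.imread('pics/side0.png')
def comp(i,roi,lo,hi):
    x0,y0,x1,y1=roi
    m=np.zeros(i.shape[:2],np.uint8);m[y0:y1,x0:x1]=cv2.inRange(cv2.cvtColor(i,cv2.COLOR_BGR2HSV),lo,hi)[y0:y1,x0:x1]
    k,l,st,c=cv2.connectedComponentsWithStats(m);j=1+np.argmax(st[1:,4]);return (l==j).astype(np.uint8),st[j],c[j]
m,st,ct=comp(t,(330,250,380,330),(105,140,60),(125,255,255))
m2,_,cs=comp(s,(250,240,340,320),(105,140,60),(125,255,255))
print('bar',ct,cs,tri(cs,ct),onz('top',ct,.068))
box=cv2.boxPoints(cv2.minAreaRect(cv2.findNonZero(m)));P=np.array([onz('top',b,.071) for b in box]);print(P, np.linalg.norm(P-np.roll(P,1,0),axis=1))
vx=cv2.fitLine(cv2.findNonZero(m),cv2.DIST_L2,0,.01,.01).ravel();a=onz('top',vx[2:]-15*vx[:2],.071);b=onz('top',vx[2:]+15*vx[:2],.071);d=b-a;print('bar dir',d/np.linalg.norm(d),np.degrees(np.arctan2(d[1],d[0])))
# tablets
for n,uv in(('L',(339.84,284.79)),('A',(368.5,280.85)),('B',(364.8,299.35))): print(n,onz('top',uv,.017))
# tray outline corners from crop at z top of walls / lip
for uv in((311+78/5,250+72/5),(311+362/5,250+145/5),(311+326/5,250+325/5),(311+37/5,250+247/5)): print('corner',onz('top',uv,.023))
# black grip
m,st,c=comp(t,(195,270,222,292),(0,0,0),(180,255,45));print('grip top',st,c,cv2.minAreaRect(cv2.findNonZero(m)),onz('top',c,.124))
m,st,c2=comp(s,(240,205,258,240),(0,0,0),(180,255,50));print('grip side',st,c2, tri((c2[0],st[1]+0.5),c))
# yellow
m,st,c=comp(t,(270,180,305,212),(20,120,100),(35,255,255));print('jar',onz('top',c,.066))
# funnel bowl
g=cv2.resize(t[140:320,160:280],None,fx=5,fy=3.3,interpolation=cv2.INTER_CUBIC)
cv2.imwrite('pics/c2.png',cv2.resize(t[145:245,150:270],None,fx=6,fy=6,interpolation=cv2.INTER_CUBIC))
cv2.imwrite('pics/c3.png',cv2.resize(t[210:310,150:270],None,fx=6,fy=6,interpolation=cv2.INTER_CUBIC))
```

```text
bar [352.9027 287.3097] [293.25   273.9722] (array([ 0.4972, -0.2839,  0.0616]), np.float64(0.0021693694779245584)) [ 0.4961 -0.2829  0.068 ]
[[ 0.4602 -0.2666  0.071 ]
 [ 0.5352 -0.2871  0.071 ]
 [ 0.5322 -0.2985  0.071 ]
 [ 0.4572 -0.2779  0.071 ]] [0.0117 0.0778 0.0118 0.0777]
bar dir [ 0.9689 -0.2474  0.    ] -14.321621411463251
L [ 0.5028 -0.2603  0.017 ]
A [ 0.5101 -0.3193  0.017 ]
B [ 0.4725 -0.3108  0.017 ]
corner [ 0.5446 -0.2336  0.023 ]
corner [ 0.5133 -0.3492  0.023 ]
corner [ 0.4408 -0.3325  0.023 ]
corner [ 0.4735 -0.2158  0.023 ]
grip top [199 276  18   9 112] [207.9018 279.9821] ((207.4024200439453, 279.3780517578125), (17.00645637512207, 7.951070785522461), 6.340191841125488) [ 0.5117 -0.0116  0.124 ]
grip side [246 211   9  26 147] [249.7075 223.7075] (array([ 0.5128, -0.0123,  0.1251]), np.float64(0.002595403358195565))
jar [ 0.683 -0.153  0.066]
```

View pics/c2.png

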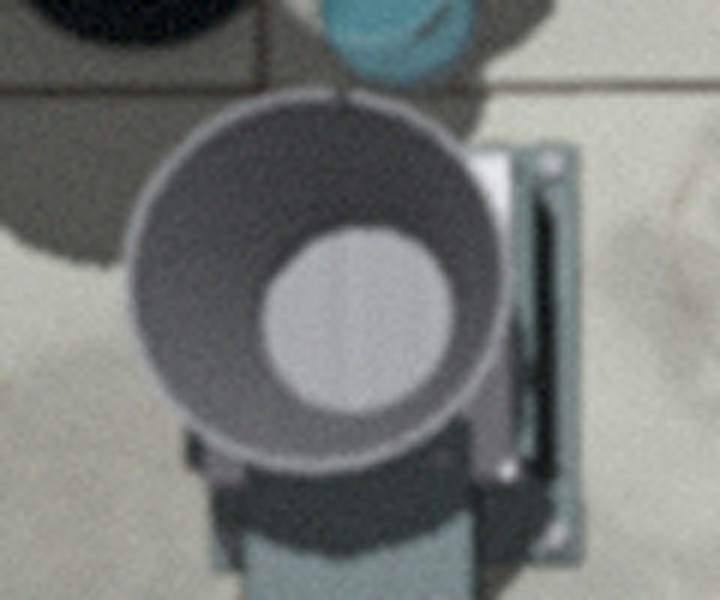

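View pics/c3.png

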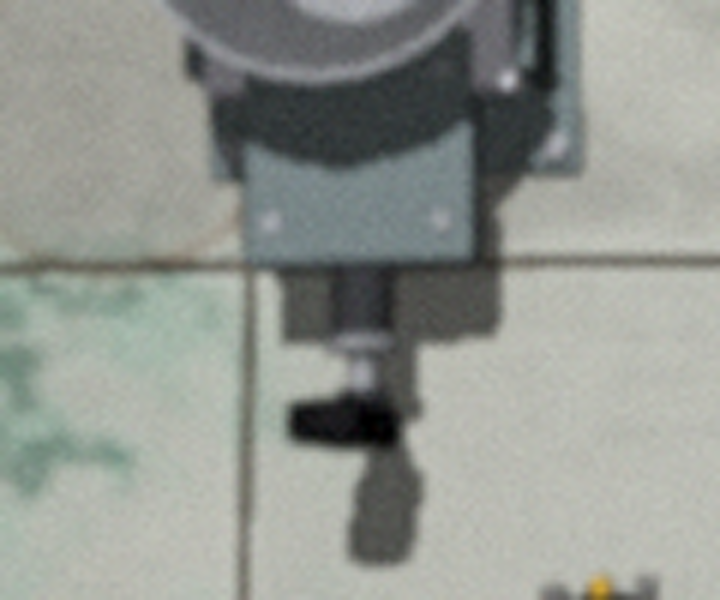

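Run:
```python
from h import *
np.set_printoptions(precision=4,suppress=True)
F=onz('top',(202.8,191.7),.131);G=onz('top',(209.7,198.1),.066);print('funnel',F,G)
for u in((150+125/6,191.7),(150+510/6,191.7),(202.8,145+88/6),(202.8,145+472/6)):print(onz('top',u,.131))
R=onz('top',(204.8,280),.124);print('grip',R)
for c in (F,G):
    d=(c-R)[:2];print(np.linalg.norm(d),np.degrees(np.arctan2(d[1],d[0])))
# sleeve edges: front plate corners (crop c3): (243,262),(473,262) and side edges, height .074
A=onz('top',(150+243/6,210+262/6),.074);B=onz('top',(150+473/6,210+262/6),.074);C=onz('top',(150+243/6,210+150/6),.074);D=onz('top',(150+473/6,210+125/6),.074)
print(A,B,C,D)
for p,q in((C-A,0),(D-B,0)):print(np.degrees(np.arctan2(p[1],p[0])))
p=A-B;print(np.degrees(np.arctan2(p[1],p[0]))-90)
# base edge right: (580,145)-(580,570) crop c2, z~.01
A=onz('top',(150+580/6,145+145/6),.005);B=onz('top',(150+582/6,145+567/6),.005);p=A-B;print('base',A,B,np.linalg.norm(p),np.degrees(np.arctan2(p[1],p[0])))
for P in (F,R,(R[0],R[1],.084)):print(proj('side',P))
s=cv2.imread('pics/side0.png');cv2.imwrite('pics/c4.png',cv2.resize(s[180:260,230:340],None,fx=7,fy=7,interpolation=cv2.INTER_CUBIC))
```

```text
funnel [ 0.6758 -0.0016  0.131 ] [ 0.6769 -0.0013  0.066 ]
[0.6765 0.0578 0.131 ]
[ 0.6752 -0.0615  0.131 ]
[ 0.7371 -0.0009  0.131 ]
[ 0.6156 -0.0023  0.131 ]
grip [ 0.5117 -0.0059  0.124 ]
0.1642012303917654 1.5046559027952502
0.16523783475981485 1.5836627646706853
[0.5654 0.0332 0.074 ] [ 0.5645 -0.0414  0.074 ] [0.6021 0.0337 0.074 ] [ 0.6095 -0.0411  0.074 ]
0.9221058159419115
0.4142010329335527
-0.7166057665158405
base [ 0.7512 -0.0668  0.005 ] [ 0.6002 -0.0679  0.005 ] 0.15096080454875016 0.41108371352573175
[301.1534 199.1812]
[247.8946 211.2888]
[248.7045 225.4243]
```

View pics/c4.png

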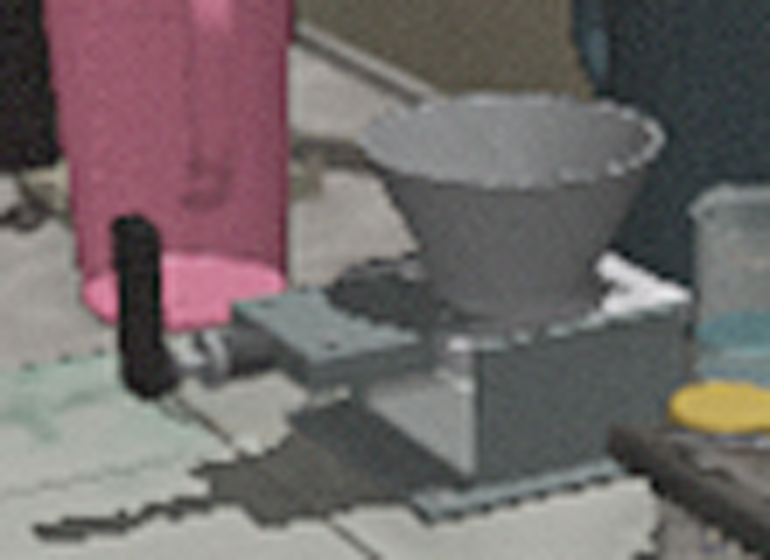

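```bash
cat >> h.py <<'E'
def Rtool(yaw,tilt=0.):
    """tool rotation; tray x at yaw (deg), tilted lip-down by tilt (deg)"""
    from scipy.spatial.transform import Rotation as Ro
    c,s=np.cos(np.radians(yaw)),np.sin(np.radians(yaw))
    R=np.array([[c,0,-s],[s,0,c],[0,-1,0]],float)
    return Ro.from_rotvec(np.radians(tilt)*np.array([-s,c,0])).as_matrix()@R
LIP=np.array([.062,.038,0])
def tcp_for_lip(lip,yaw,tilt):
    return np.asarray(lip)-Rtool(yaw,tilt)@LIP
E
python3 - <<'E'
from h import *
np.set_printoptions(precision=3,suppress=True)
print('door',tri((322,243),(322,238)),tri((385,296),(484,238)))
print(ctrl.current_eef_rot()-Rtool(74.4))
print('grasp',ctrl.ik([.4965,-.2833,.041],Rtool(75.7)),ctrl.ik([.4965,-.2833,.2],Rtool(75.7)))
F=np.array([.677,-.003])
for yaw in (90,75.7,60,45,30,0,-20):
    d=np.array([np.cos(np.radians(yaw)),np.sin(np.radians(yaw))])
    print(yaw)
    for tl in(-8,20,40,55,65):
        lip=np.r_[F-.028*d,.152]
        p=tcp_for_lip(lip,yaw,tl);print(tl,p,ctrl.ik(p,Rtool(yaw,tl)))
print('rod',[ctrl.ik([x,-.007,z],Rtool(y)) for x in(.511,.441) for z in (.085,.2) for y in (0.8,180.8)])
E
```

```text
door (array([ 0.598, -0.227,  0.093]), np.float64(0.015864341182662865)) (array([ 0.575, -0.523,  0.104]), np.float64(0.025806301088956575))
[[-0.    -0.    -0.   ]
 [ 0.    -0.001 -0.   ]
 [-0.001  0.     0.   ]]
grasp [ -35.693   36.674   94.441   -0.      48.885 -111.393] [ -35.693   24.794   85.827   -0.      69.379 -111.393]
90
-8 [ 0.677 -0.098  0.181] [ -17.167   35.671   68.963    7.818   77.852 -108.981]
20 [ 0.677 -0.076  0.209] [ -1.291  33.99   70.632 -20.65   75.837 -86.106]
40 [ 0.677 -0.054  0.221] [  9.411  38.233  70.352 -39.856  81.69  -70.912]
55 [ 0.677 -0.035  0.225] [ 15.795  43.878  69.344 -52.036  88.782 -62.187]
65 [ 0.677 -0.023  0.224] [ 19.052  48.506  68.325 -59.201  94.2   -57.75 ]
75.7
-8 [ 0.654 -0.095  0.181] [-17.712  32.794  74.71    8.347  73.146 -95.882]
20 [ 0.659 -0.074  0.209] [ -1.392  34.946  68.737 -19.7    81.486 -73.259]
40 [ 0.664 -0.052  0.221] [  8.443  41.525  63.292 -36.398  92.541 -63.184]
55 [ 0.669 -0.034  0.225] [ 13.964  48.306  58.963 -47.425 101.545 -59.142]
65 [ 0.672 -0.022  0.224] [ 16.701  53.373  56.11  -54.501 107.404 -57
[... 1594 characters left out ...]
9  4.711 98.465 13.634]
40 [0.629 0.014 0.221] [ -8.331  51.205  42.029   9.227 125.823  14.421]
55 [0.647 0.008 0.225] [ -9.348  62.931  24.612  15.704 145.984  19.276]
65 [0.658 0.004 0.224] None
rod [array([ -7.482,  29.295, 101.236,  -0.   ,  49.469,  -8.282]), array([ -7.482,  29.295, 101.236,  -0.   ,  49.469, 171.718]), array([-7.482, 20.065, 94.022, -0.   , 65.913, -8.282]), array([ -7.482,  20.065,  94.022,  -0.   ,  65.913, 171.718]), array([ -8.676,  25.295, 110.738,  -0.   ,  43.967,  -9.476]), array([ -8.676,  25.295, 110.738,  -0.   ,  43.967, 170.524]), array([ -8.676,  14.557, 102.845,  -0.   ,  62.599,  -9.476]), array([ -8.676,  14.557, 102.845,  -0.   ,  62.599, 170.524])]
```

Run:
```python
from h import *
R=Rtool(75.7)
ctrl.move_l([.168,.56,.36],vel=.4)
ctrl.goto([.4965,-.2833,.30],R)
ctrl.move_l([.4965,-.2833,.09],vel=.2)
cv2.imwrite('pics/t1.png',ctrl.read_camera('top'));cv2.imwrite('pics/s1.png',ctrl.read_camera('side'))
print(ctrl.current_t(),ctrl.current_tool_pos(),ctrl.current_contact_force())
s=cv2.imread('pics/s1.png');cv2.imwrite('pics/s1c.png',cv2.resize(s[190:330,210:390],None,fx=4,fy=4,interpolation=cv2.INTER_CUBIC))
```

```text
5.1083 [ 0.49703978 -0.28365218  0.09103487] [ 0.00185119 -0.0459463  -0.3151701 ]
```

View pics/s1c.png

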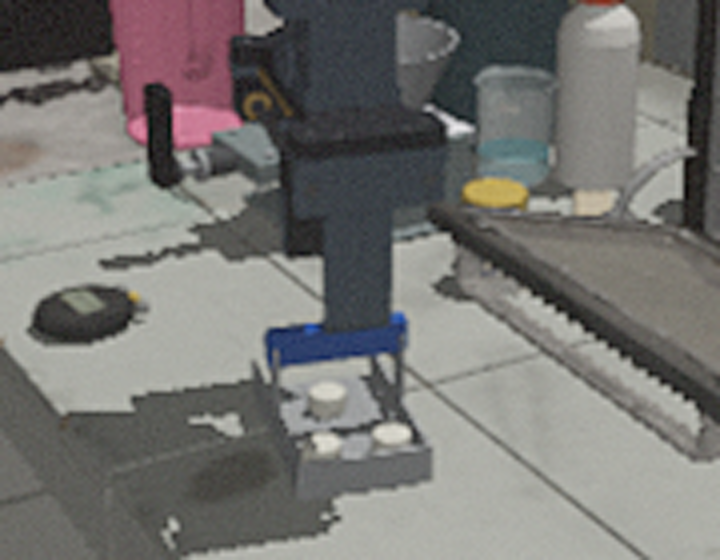

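View pics/t1.png

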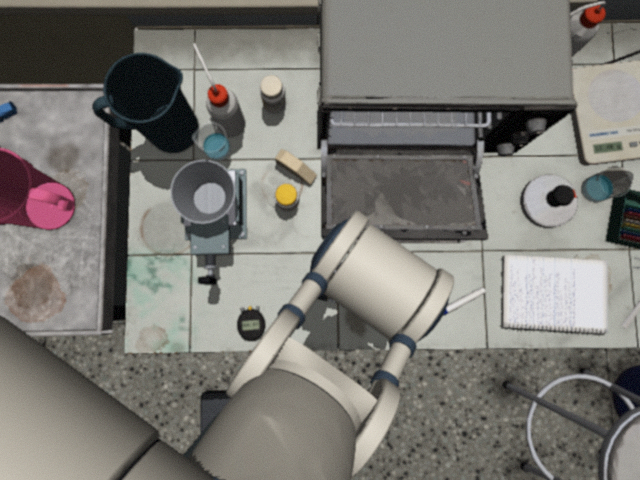

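The side view shows the fingers centred over and straddling the bar (crop about (355,330)) with everything clear. Now descend and grip.

Run:
```python
from h import *
np.set_printoptions(precision=3,suppress=True)
print(ctrl.move_l([.4965,-.2833,.041],vel=.08,contact_N=6))
print(ctrl.current_tool_pos(),ctrl.current_contact_force())
ctrl.command_gripper(0.0)
print(ctrl.current_grip_width()*91,ctrl.current_contact_force(),ctrl.current_wrist_torque())
print(ctrl.move_l([.4965,-.2833,.075],vel=.06))
ctrl.sleep(.2);print(ctrl.current_grip_width()*91,ctrl.current_contact_force(),ctrl.current_wrist_torque(),ctrl.current_tool_pos(),ctrl.current_t())
s=ctrl.read_camera('side');cv2.imwrite('pics/s2c.png',cv2.resize(s[190:330,210:390],None,fx=4,fy=4,interpolation=cv2.INTER_CUBIC))
```

```text
False
[ 0.497 -0.283  0.041] [-0.092 -0.907 -0.726]
11.753341431220816 [-0.012  0.592 -0.166] [ 0.062 -0.06  -0.001]
False
11.79916246169272 [-0.354 -0.225 -2.592] [ 0.013 -0.037 -0.043] [ 0.496 -0.283  0.075] 7.9667
```

View pics/s2c.png

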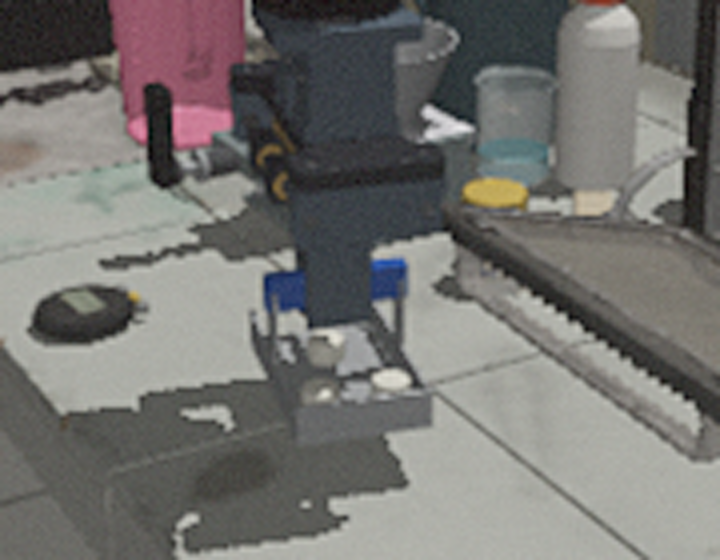

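Run:
```python
from h import *
np.set_printoptions(precision=3,suppress=True)
Y=75.7;d=np.array([np.cos(np.radians(Y)),np.sin(np.radians(Y))]);F=np.array([.677,-.003])
ctrl.move_l([.4965,-.2833,.22],vel=.1,ori=Rtool(Y,-6))
lip=np.r_[F-.03*d,.175]
p=tcp_for_lip(lip,Y,-6);q=tcp_for_lip(np.r_[F-.09*d,.18],Y,-6)
ctrl.move_l(q,vel=.13);ctrl.move_l(p,vel=.08)
ctrl.sleep(.2)
print(p,ctrl.current_tool_pos(),ctrl.current_grip_width()*91,ctrl.current_contact_force(),ctrl.current_t())
s=ctrl.read_camera('side');cv2.imwrite('pics/s3c.png',cv2.resize(s[120:280,210:400],None,fx=4,fy=3.7,interpolation=cv2.INTER_CUBIC))
t=ctrl.read_camera('top');cv2.imwrite('pics/t3.png',t)
```

```text
[ 0.653 -0.096  0.206] [ 0.653 -0.096  0.206] 11.6461513265271 [ 0.7   -0.709 -2.988] 12.35
```

View pics/s3c.png

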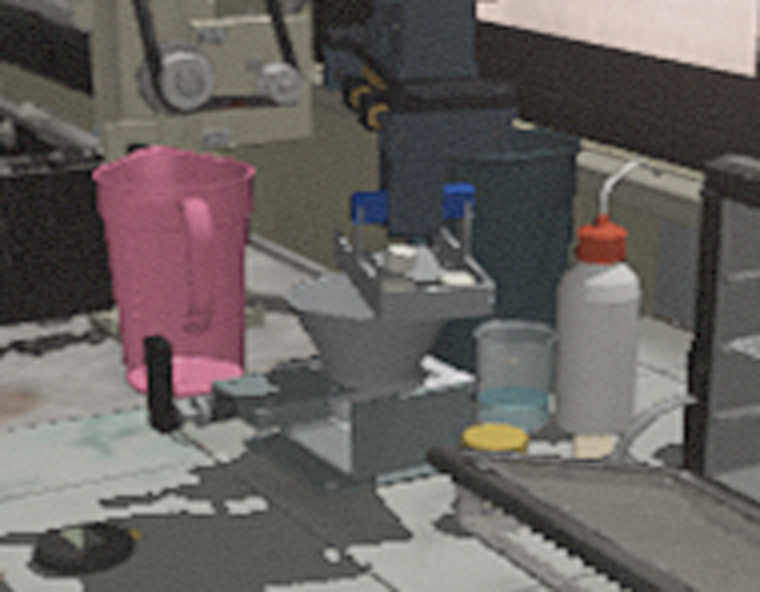

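View pics/t3.png

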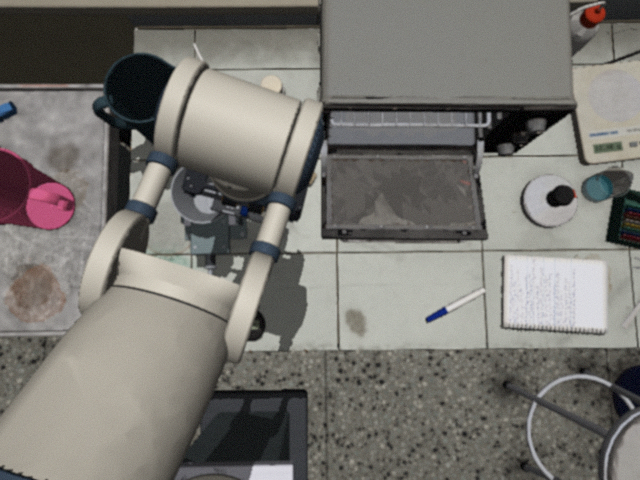

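Run:
```python
from h import *
np.set_printoptions(precision=3,suppress=True)
print('pitcher rim ctr',tri((333,160),(143,87)), 'right edge',tri((355,160),(181,73)))
for z in(.15,.2,.25): print(z,[onz('top',u,z)[:2] for u in((143,87),(181,73),(182,110),(160,122))])
print('red bottle',tri((360,185),(218,95)))
Y=75.7;d=np.array([np.cos(np.radians(Y)),np.sin(np.radians(Y))]);F=np.array([.677,-.003])
for Y in(75.7,55,40):
  d=np.array([np.cos(np.radians(Y)),np.sin(np.radians(Y))])
  for tl in(30,40,50):
    R=Rtool(Y,tl);p=tcp_for_lip(np.r_[F-.03*d,.155],Y,tl)
    # points: gripper body front face corners, wrist centre
    b=[p+R@np.array([sx*.089,-.08,sz*.038]) for sx in(1,) for sz in(-1,1)]
    print(Y,tl,p,*b,'w',p-R[:,1]*.2,p-R[:,1]*.3)
```

```text
pitcher rim ctr (array([0.843, 0.089, 0.209]), np.float64(0.005987325408665427)) right edge (array([0.869, 0.018, 0.217]), np.float64(0.005274349440503871))
0.15 [array([0.871, 0.107]), array([0.898, 0.037]), array([0.827, 0.035]), array([0.804, 0.075])]
0.2 [array([0.85, 0.09]), array([0.875, 0.024]), array([0.807, 0.021]), array([0.786, 0.059])]
0.25 [array([0.828, 0.073]), array([0.852, 0.011]), array([0.788, 0.008]), array([0.768, 0.044])]
red bottle (array([ 0.854, -0.034,  0.155]), np.float64(0.0030162100175779145))
75.7 30 [ 0.661 -0.066  0.219] [0.727 0.038 0.244] [0.653 0.057 0.244] w [0.686 0.031 0.392] [0.698 0.08  0.479]
75.7 40 [ 0.664 -0.054  0.224] [0.73  0.052 0.228] [0.657 0.071 0.228] w [0.696 0.07  0.377] [0.712 0.132 0.454]
75.7 50 [ 0.667 -0.042  0.227] [0.733 0.063 0.21 ] [0.659 0.082 0.21 ] w [0.705 0.106 0.355] [0.724 0.18  0.42 ]
55 30 [ 0.64  -0.056  0.219] [0.738 0.018 0.244] [0.676 0.062 0.244] w [0.697 0.026 0.392] [0.726 0.067 0.479]
55 40 [ 0.647 -0.046  0.224] [0.746 0.03  0.228] [0.684 0.073 0.228] w [0.72  0.059 0.377] [0.757 0.111 0.454]
55 50 [ 0.654 -0.036  0.227] [0.753 0.039 0.21 ] [0.69  0.082 0.21 ] w [0.742 0.089 0.355] [0.785 0.152 0.42 ]
40 30 [ 0.627 -0.045  0.219] [0.742 0.002 0.244] [0.693 0.06  0.244] w [0.704 0.02  0.392] [0.742 0.052 0.479]
40 40 [ 0.636 -0.037  0.224] [0.752 0.011 0.228] [0.704 0.069 0.228] w [0.735 0.046 0.377] [0.784 0.087 0.454]
40 50 [ 0.646 -0.029  0.227] [0.761 0.018 0.21 ] [0.712 0.076 0.21 ] w [0.763 0.069 0.355] [0.822 0.119 0.42 ]
```

Run:
```python
from h import *
np.set_printoptions(precision=3,suppress=True)
Y=75.7;d=np.array([np.cos(np.radians(Y)),np.sin(np.radians(Y))]);F=np.array([.677,-.003])
pics=[]
for tl,z in((4,.165),(12,.157),(20,.155),(28,.155),(36,.155),(43,.155)):
    ctrl.move_l(tcp_for_lip(np.r_[F-.03*d,z],Y,tl),vel=.03,ori=Rtool(Y,tl),contact_N=12)
    if tl>=12:
        s=ctrl.read_camera('side');pics.append(cv2.resize(s[170:250,250:350],(260,210),interpolation=cv2.INTER_CUBIC))
    print(tl,ctrl.current_contact_force(),ctrl.current_t())
ctrl.sleep(.4);s=ctrl.read_camera('side');pics.append(cv2.resize(s[170:250,250:350],(260,210),interpolation=cv2.INTER_CUBIC))
cv2.imwrite('pics/pour.png',np.vstack([np.hstack(pics[:3]),np.hstack(pics[3:6])]))
cv2.imwrite('pics/s4c.png',cv2.resize(s[120:280,210:400],None,fx=4,fy=3.7,interpolation=cv2.INTER_CUBIC))
```

```text
4 [ 0.381 -0.237 -2.351] 12.8167
12 [-0.494 -0.094 -3.41 ] 13.2333
20 [-0.072  0.393 -1.966] 13.7333
28 [ 0.505 -0.719 -1.981] 14.275
36 [ 0.57  -1.183 -2.266] 14.8167
43 [ 0.565 -0.728 -2.338] 15.3167
```

View pics/pour.png

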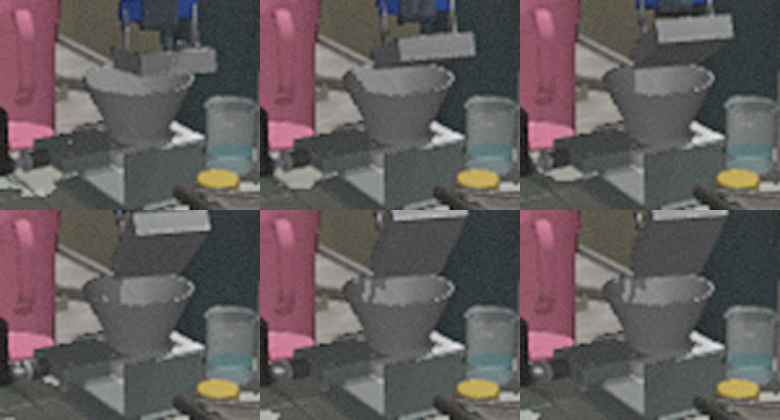

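View pics/s4c.png

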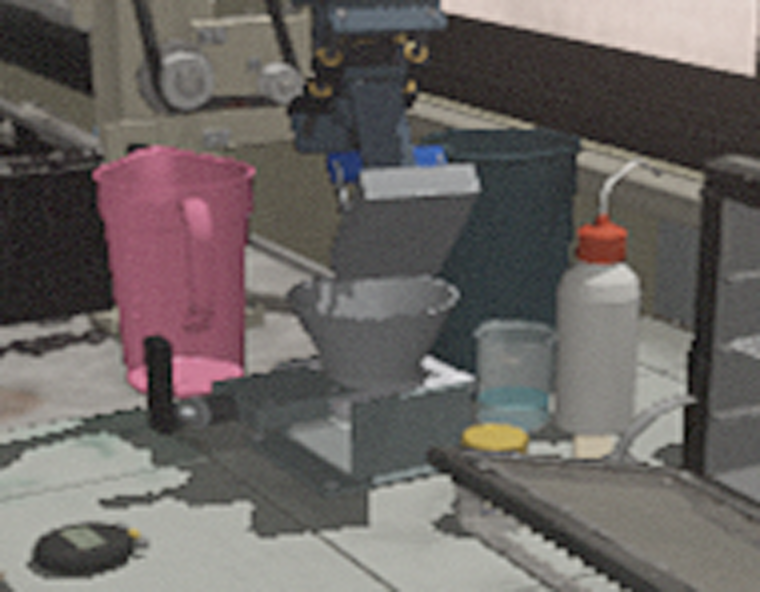

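The tray is tipped about 43° with its lip inside the funnel mouth (lip crop about (390,275)). I'll tilt a little further, back off level and check.

Run:
```python
from h import *
np.set_printoptions(precision=3,suppress=True)
Y=75.7;d=np.array([np.cos(np.radians(Y)),np.sin(np.radians(Y))]);F=np.array([.677,-.003])
ctrl.move_l(tcp_for_lip(np.r_[F-.03*d,.157],Y,52),vel=.04,ori=Rtool(Y,52),contact_N=12)
ctrl.sleep(.3);print(ctrl.current_contact_force())
ctrl.move_l(tcp_for_lip(np.r_[F-.035*d,.178],Y,25),vel=.08,ori=Rtool(Y,25))
ctrl.move_l(tcp_for_lip(np.r_[F-.04*d,.19],Y,0),vel=.08,ori=Rtool(Y,0))
ctrl.move_l([.4965,-.2833,.15],vel=.2)
ctrl.sleep(.2);print(ctrl.current_contact_force(),ctrl.current_t())
s=ctrl.read_camera('side');t=ctrl.read_camera('top')
cv2.imwrite('pics/s5.png',s)
cv2.imwrite('pics/c5.png',np.hstack([cv2.resize(t[150:240,155:255],(400,360),interpolation=cv2.INTER_CUBIC),cv2.resize(s[170:270,240:350],(400,360),interpolation=cv2.INTER_CUBIC)]))
```

```text
[-0.68  -0.255 -1.224]
[-0.131  0.35  -2.847] 19.3333
```

View pics/c5.png

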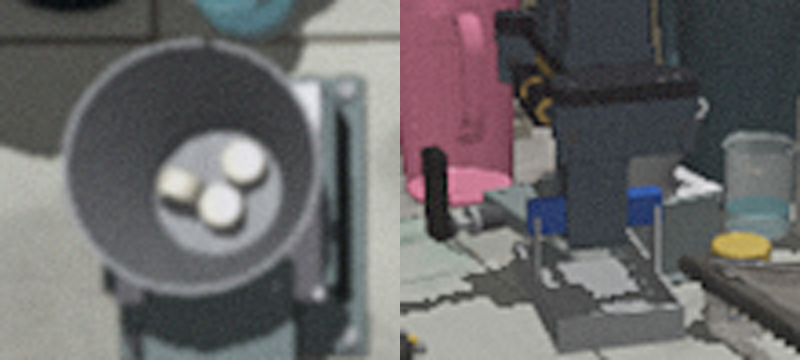

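View pics/s5.png

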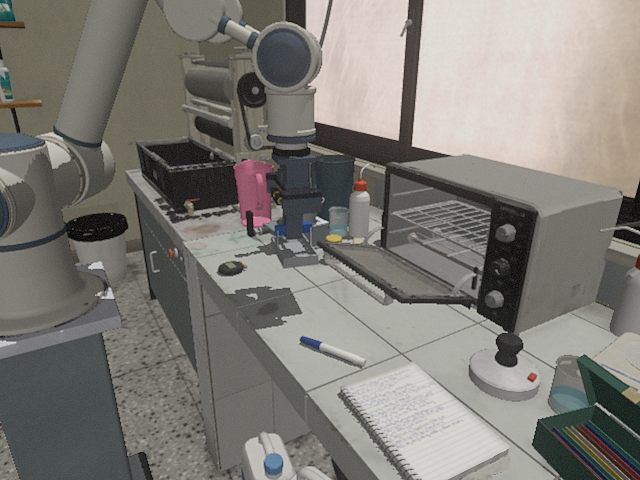

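All three tablets are on the gate (crop about (180,188), (220,205) and (245,162)) and the tray is empty. Next I'll set the tray back down.

Run:
```python
from h import *
np.set_printoptions(precision=3,suppress=True)
ctrl.move_l([.4965,-.2833,.060],vel=.1)
f0=ctrl.current_contact_force()
c=ctrl.move_l([.4965,-.2833,.039],vel=.02,contact_N=4)
print(c,ctrl.current_tool_pos(),f0,ctrl.current_contact_force(),ctrl.current_wrist_torque())
ctrl.command_gripper(1.0)
ctrl.move_l([.4965,-.2833,.10],vel=.1)
print(ctrl.current_t())
ctrl.move_l([.4965,-.2833,.28],vel=.3)
yaw=1.0
ctrl.goto([.509,-.007,.25],Rtool(yaw))
print(ctrl.current_t(),ctrl.current_tool_pos())
s=ctrl.read_camera('side');t=ctrl.read_camera('top')
cv2.imwrite('pics/c6.png',np.hstack([cv2.resize(t[245:335,305:405],(400,360),interpolation=cv2.INTER_CUBIC),cv2.resize(s[200:310,230:340],(400,360),interpolation=cv2.INTER_CUBIC)]))
```

```text
True [ 0.496 -0.283  0.041] [-0.653 -0.042 -2.106] [-0.593  0.15   6.263] [-0.023  0.027 -0.075]
23.35
25.7417 [ 0.509 -0.007  0.25 ]
```

View pics/c6.png

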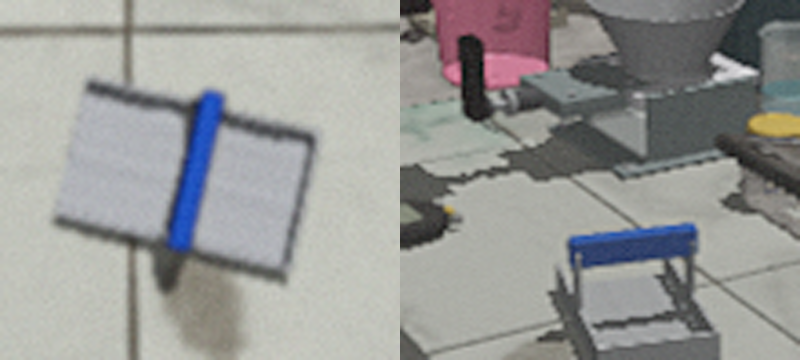

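The tray is empty, level and released, with the gripper clear of it. Now the rod grip.

Run:
```python
from h import *
np.set_printoptions(precision=4,suppress=True)
def fx(n=6):
    v=[]
    for _ in range(n): v.append(ctrl.current_contact_force()[0]); ctrl.sleep(.02)
    return np.mean(v)
ctrl.move_l([.5105,-.007,.15],vel=.25)
f0=fx()
print(ctrl.move_l([.5105,-.007,.085],vel=.08,contact_N=5),ctrl.current_tool_pos(),f0)
ctrl.command_gripper(0.0)
ctrl.sleep(.2);print('closed',ctrl.current_grip_width()*91,ctrl.current_contact_force(),ctrl.current_tool_pos(),ctrl.current_t())
s=ctrl.read_camera('side');cv2.imwrite('pics/s7.png',cv2.resize(s[180:260,220:320],None,fx=7,fy=7,interpolation=cv2.INTER_CUBIC))
```

```text
False [ 0.5108 -0.007   0.0854] 0.18143052707762145
closed 13.803220310351996 [ 4.6561  1.3157 -0.3198] [ 0.5107 -0.007   0.0851] 28.8083
```

View pics/s7.png

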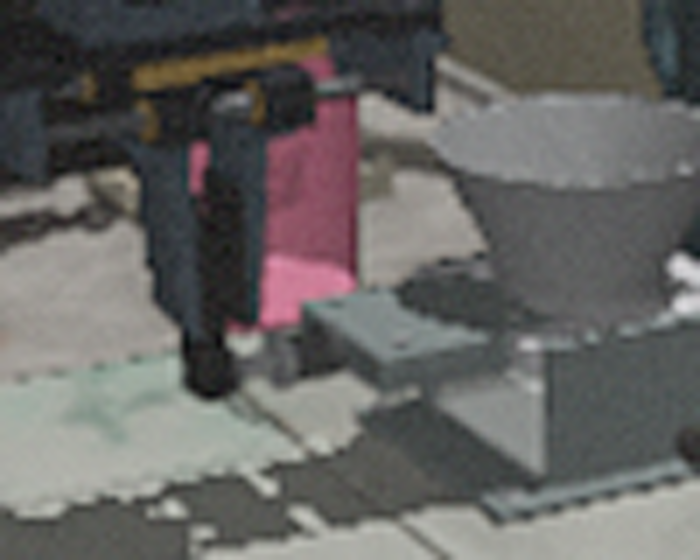

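The grip bar is held (13.8 mm) with the spring pulling +x. I'll find the home stop by feel to get a reference for the 70 mm pull.

Run:
```python
from h import *
np.set_printoptions(precision=4,suppress=True)
def fx(n=8):
    v=[]
    for _ in range(n): v.append(ctrl.current_contact_force()[0]); ctrl.sleep(.02)
    return np.mean(v)
c,s=np.cos(np.radians(1)),np.sin(np.radians(1))
p0=np.array([.5105,-.007,.085]);u=np.array([-c,-s,0])
def at(d): return p0+u*d
for d in (.004,.002,0,-.001,-.002,-.003,-.004,-.005):
    ctrl.move_l(at(d),vel=.02); f=fx(6); print(d,round(f,2),(ctrl.current_tool_pos()-p0)@u,ctrl.current_grip_width()*91)
    if f<-4: break
print(ctrl.current_t())
```

```text
0.004 3.54 0.003940256201361091 13.635753043569668
0.002 4.1 0.0018028291818844699 13.920080995695145
0 3.98 -9.955517488263866e-05 13.767983744899283
-0.001 3.91 -0.0011017521889182722 13.471234050192862
-0.002 3.69 -0.002087779260238815 13.942447473989489
-0.003 3.88 -0.003121310397139618 14.037803814510092
-0.004 -0.79 -0.0033919730343811693 13.72841709130276
-0.005 -6.62 -0.0034441015858665295 13.726117845747197
31.7583
```

Run:
```python
from h import *
np.set_printoptions(precision=4,suppress=True)
def fx(n=8):
    v=[]
    for _ in range(n): v.append(ctrl.current_contact_force()[0]); ctrl.sleep(.02)
    return np.mean(v)
c,s=np.cos(np.radians(1)),np.sin(np.radians(1))
p0=np.array([.5105,-.007,.085]);u=np.array([-c,-s,0])
for d in (.0366,.0606,.0674):
    ctrl.move_l(p0+u*d,vel=.05);f=fx();print(d,'pull',(ctrl.current_tool_pos()-p0)@u+.0034,'F',f,'exp',3.2+80*(d+.0034),ctrl.current_contact_force(),ctrl.current_grip_width()*91)
ctrl.sleep(.5)
S=ctrl.read_camera('side');T=ctrl.read_camera('top');print(ctrl.current_t())
cv2.imwrite('pics/s8f.png',S);cv2.imwrite('pics/t8f.png',T)
cv2.imwrite('pics/s8.png',cv2.resize(S[195:265,215:315],None,fx=8,fy=8,interpolation=cv2.INTER_CUBIC))
cv2.imwrite('pics/t8.png',cv2.resize(T[150:330,150:300],None,fx=4,fy=3.3,interpolation=cv2.INTER_CUBIC))
```

```text
0.0366 pull 0.03981585916761205 F 5.948802443568249 exp 6.4 [6.2593 1.2459 1.9803] 13.557066052501149
0.0606 pull 0.06359079616503031 F 8.112613881288421 exp 8.32 [ 6.9817  3.5598 -0.1702] 14.112259062392166
0.0674 pull 0.07033750841534861 F 8.422116259045007 exp 8.864 [ 8.7302  4.9784 -0.6651] 13.786510571078002
34.6583
```

View pics/s8.png

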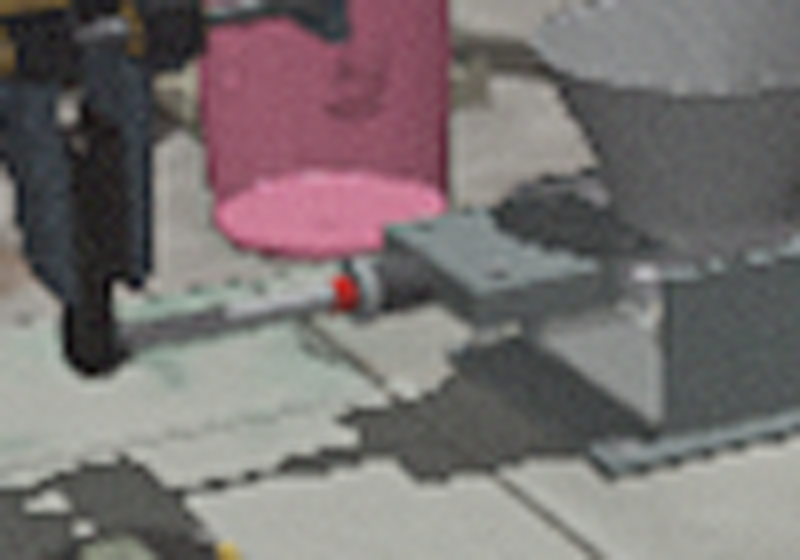

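View pics/t8.png

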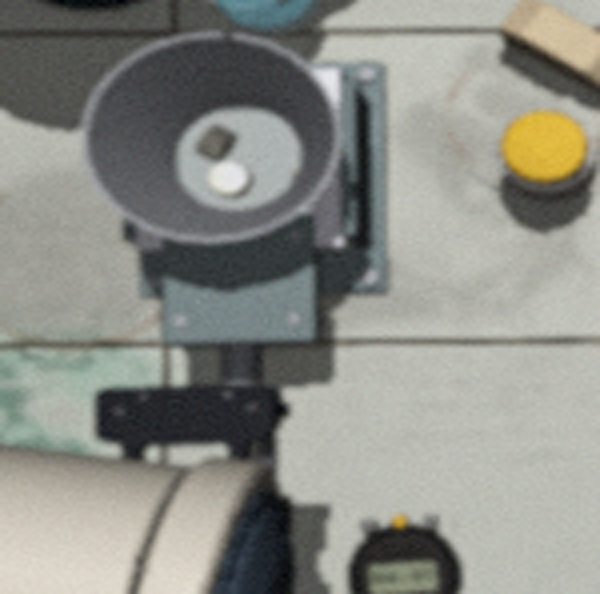

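The red ring is whole just outside the mouth (crop (345,292)), and the reading is 70.0–70.3 mm. I'll add a small margin, relieve the side force and look into the pan.

Run:
```python
from h import *
np.set_printoptions(precision=4,suppress=True)
c,s=np.cos(np.radians(1)),np.sin(np.radians(1))
p0=np.array([.5105,-.007,.085]);u=np.array([-c,-s,0])
ctrl.move_l(p0+u*.0680+[0,.0012,0],vel=.02);ctrl.sleep(.3)
print('pull',(ctrl.current_tool_pos()-p0)@u+.0034,ctrl.current_contact_force(),ctrl.current_grip_width()*91)
S=ctrl.read_camera('side');T=np.mean([ctrl.read_camera('top').astype(float) for _ in range(5)],0).astype(np.uint8);print(ctrl.current_t())
Z=cv2.resize(T[170:225,175:240],(400,340),interpolation=cv2.INTER_CUBIC);Z2=cv2.resize(S[195:250,235:335],(400,340),interpolation=cv2.INTER_CUBIC)
cv2.imwrite('pics/c9.png',np.hstack([cv2.convertScaleAbs(Z,alpha=1.2),Z2]))
hs=cv2.cvtColor(S,cv2.COLOR_BGR2HSV);m=cv2.inRange(hs,(0,150,100),(8,255,255))|cv2.inRange(hs,(172,150,100),(180,255,255));m[:, :240]=0;m[:,275:]=0;m[:222]=0;m[245:]=0
print(cv2.boundingRect(m),cv2.countNonZero(m))
```

```text
pull 0.0704299325651165 [  8.8418 -10.2731  -2.8479] 13.831973963364703
35.5083
(257, 230, 2, 3) 6
```

View pics/c9.png

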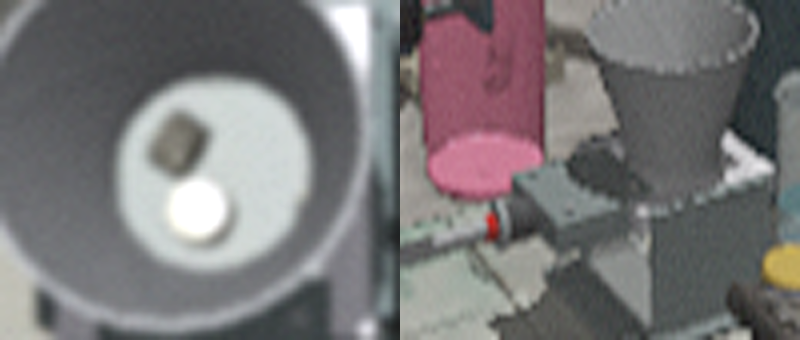

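Run:
```python
from h import *
np.set_printoptions(precision=4,suppress=True)
c,s=np.cos(np.radians(1)),np.sin(np.radians(1))
p0=np.array([.5105,-.007,.085]);u=np.array([-c,-s,0])
ctrl.move_l(p0+u*.0682+[0,.0004,0],vel=.02);ctrl.sleep(.3)
print('pull',[(ctrl.current_tool_pos()-p0)@u+.0034 for _ in range(4)],ctrl.current_contact_force(),ctrl.current_grip_width()*91)
S=np.mean([ctrl.read_camera('side').astype(float) for _ in range(6)],0).astype(np.uint8);print(ctrl.current_t())
T=ctrl.read_camera('top');cv2.imwrite('pics/t10f.png',T)
cv2.imwrite('pics/s10f.png',S)
A=cv2.imread('pics/side0.png');f=lambda i:cv2.resize(i[212:252,265:325],(400,270),interpolation=cv2.INTER_CUBIC)
cv2.imwrite('pics/c10.png',np.hstack([f(A),f(S)]))
```

```text
pull [np.float64(0.07094855714778857), np.float64(0.07094855714778857), np.float64(0.07094855714778857), np.float64(0.07094855714778857)] [ 8.4953 -0.9408 -1.9452] 13.923829937027818
36.3583
```

View pics/c10.png

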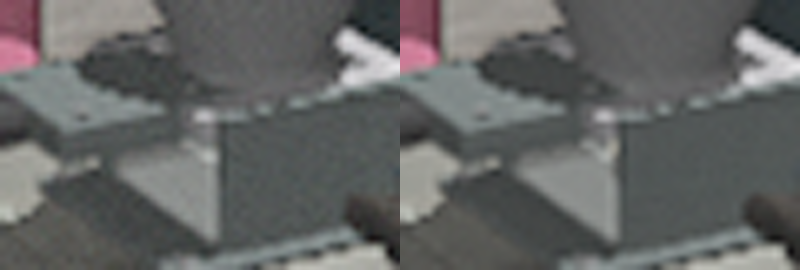

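View pics/t10f.png

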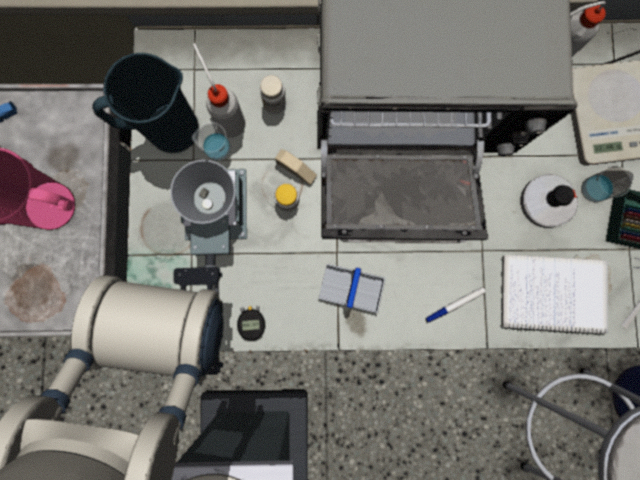

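Run:
```python
from h import *
np.set_printoptions(precision=4,suppress=True)
uv=(265+205/6.667,212+150/6.75);print(uv)
for z in(.07,.06,.05,.04,.03,.02):print(onz('side',uv,z)-[.679,-.004,0])
# visible white/dark tablet positions in pan
for v in((175+195/6.15,170+208/6.18),(175+180/6.15,170+143/6.18)):
  for z in(.016,.023,.037):print(onz('top',v,z)-[.679,-.004,0])
# pixel limits: where throat -x and -y edges project on pan floor
o=ctrl.camera_params('top')['pose'][:3,3]
for e in((-.032,0),(0,-.032),(.032,0),(0,.032)):
  P=np.array([.679+e[0],-.004+e[1],.066]);d=P-o;print('vis edge',e,(o+d*(.023-o[2])/d[2]-[.679,-.004,0])[:2])
A=cv2.imread('pics/side0.png');S=cv2.imread('pics/s10f.png');f=lambda i:cv2.resize(i[225:245,280:305],(400,320),interpolation=cv2.INTER_NEAREST)
cv2.imwrite('pics/c11.png',np.hstack([f(A),f(S)]))
T=cv2.imread('pics/t10f.png');cv2.imwrite('pics/c12.png',cv2.convertScaleAbs(cv2.resize(T[160:225,170:240],(700,600),interpolation=cv2.INTER_CUBIC),alpha=1.5,beta=20))
```

```text
(295.74846257687113, 234.22222222222223)
[-0.0723 -0.0914  0.07  ]
[-0.0603 -0.0689  0.06  ]
[-0.0483 -0.0464  0.05  ]
[-0.0363 -0.0239  0.04  ]
[-0.0243 -0.0014  0.03  ]
[-0.0123  0.0211  0.02  ]
[-0.0036  0.019   0.016 ]
[-0.005   0.0175  0.023 ]
[-0.0077  0.0146  0.037 ]
[0.0188 0.0243 0.016 ]
[0.0173 0.0228 0.023 ]
[0.0143 0.0198 0.037 ]
vis edge (-0.032, 0) [-0.0245  0.0086]
vis edge (0, -0.032) [ 0.0089 -0.0248]
vis edge (0.032, 0) [0.0423 0.0086]
vis edge (0, 0.032) [0.0089 0.042 ]
```

View pics/c11.png

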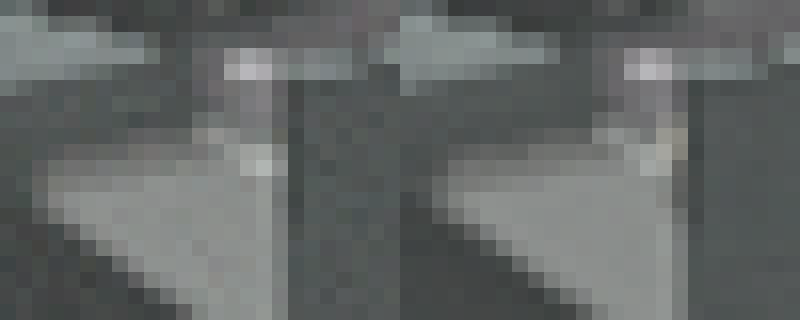

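View pics/c12.png

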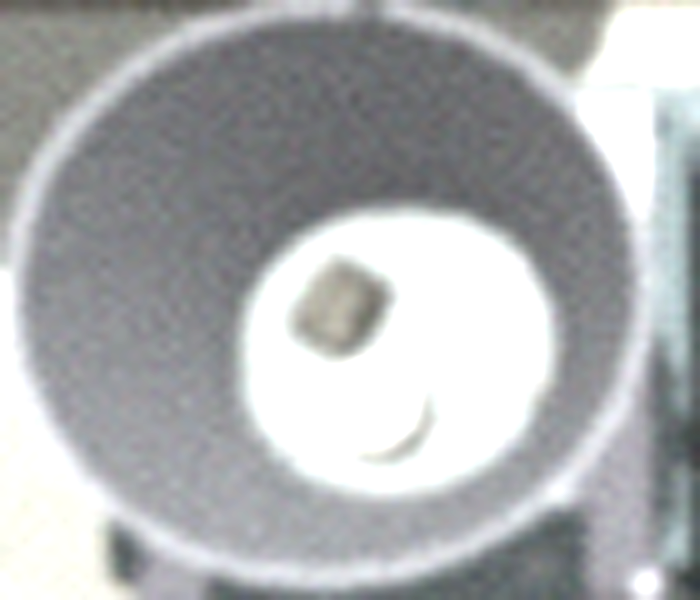

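Run:
```python
from h import *
A=cv2.imread('pics/top0.png').astype(int);T=cv2.imread('pics/t10f.png').astype(int)
for n,(x,y) in dict(watch=(251,324),jar=(287,196),marker=(456,305),wedge=(296,167)).items():
    print(n,np.abs(A-T)[y-14:y+14,x-12:x+12].mean().round(1))
print(ctrl.current_contact_force(),ctrl.current_grip_width()*91,ctrl.current_t())
ctrl.sign_off()
```

```text
watch 3.7
jar 3.0
marker 2.8
wedge 3.2
[ 9.22272821 -0.36875436 -1.52986028] 13.31472320469045 36.4083
the job is handed in; nothing more can be done
```

I poured the three tablets into the funnel, set the empty tray down, and pulled the rod to its mark. I handed the job in at 36.4 s, still holding the rod there.

**What the last checks showed:**
- **Pour:** the top view showed all three tablets on the gate, and the tray was empty. The fingers held only the tray's bar and stayed above the tablets.
- **Tray:** it stands level and released where it started.
- **Rod:** pulled about 70.6–70.9 mm, measured from the home stop I found by feel. The red ring shows whole just outside the sleeve mouth. The pull force was about 8.5–9.2 N, where about 8.9 N is expected.
- **Bystanders:** the stopwatch, jar, marker and wedge look unchanged in before-and-after pictures, apart from image noise.

**What I could not confirm, and what went off:**
- **Third tablet:** the top view shows only two tablets in the catch pan. I believe the third is in the part of the pan hidden under the funnel. The funnel and throat are empty, none lies on the worktop, and a faint tan patch in the side view fits that spot, but I did not see it directly.
- **Sideways force:** while I was lining up the pull, the side force on the rod briefly reached about 10 N. I brought it back under 1 N before handing in.

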